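Clear the balance and take its pan off without losing the stone ball

ROBOT

A 6-joint arm with a two-finger parallel gripper is mounted at the origin on a cart in front of the work surface, level with it; the furniture and walls round the work are solid. World frame = base frame: x ahead of the robot, y to its left, z up, the work surface at z = 0. Lengths are in m, angles in rad, forces in N, time in s.
With the tool pointing down it reaches from about 0.275 to 0.725 m from the base axis. Payload 15.9 kg.
Tool frame: the origin (TCP) lies midway between the tips of the shut fingers; the grasp point (between the pads) lies 19 mm behind it; z points along the fingers, y is the line along which they close (so a half turn about z gives the same grasp; the last joint's range is limited). The gripper opens to 85 mm and grips with 20 to 120 N. Pads are 22 mm wide; open, the fingers measure 114 mm over their backs; the gripper's body (76 mm by 85 mm) begins 54 mm behind the grasp point. The pads swing forward as they close: fully open they stand 13 mm farther back than shut.
Start: joints at [1.239, 0.213, -0.034, 1.323, 0, 1.571], TCP at [0.163, 0.473, 0.231] pointing down, gripper open.
Joint ranges: [-2.98, 2.98], [-0.74, 1.72], [-1.14, 1.35], [-2.1, 2.04], [-1.57, 1.44], [-3.14, 3.14]. Speed limits (rad/s): [1.89, 1.89, 2.39, 2.57, 3.14, 3.14].

INTERFACE

Orientations are given as a rotation vector (axis times angle).
In Python, from rig import move_to, move_l, movej, let_go, gripper_close, wait, inverse_kinematics, read_camera, calibration, Unreachable, hand_in, outline_of, mark_of, get_clock, get_joint_positions, get_qvel, get_joint_efforts, get_tool_pos, get_orientation, get_force, get_wrist_torque, get_width, get_grip_force gives the robot as it stands. Calls block until the motion is done:
- move_to(position, orientation): joint-space move of the TCP to a pose.
- move_l(position, ori=None, v=0.15, stop_force=None): straight line of the TCP; ori=None keeps the orientation; v is the mean speed in m/s. With stop_force (N) it stops when the force on the tool has changed by that much, and returns True; else False.
- movej(angles): joint-space move.
- let_go() and gripper_close(): open the fingers fully, or close them until they stop; the grip force is fixed at half the most.
- wait(seconds).
- inverse_kinematics(position, orientation): joint angles nearest the present ones, or None.
- read_camera(name): name is "scene" or "side" or "wrist"; returns the picture (400x640x3 uint8, blue, green, red); there is no depth.
- calibration(name): a dict with "intrinsics" (3x3 intrinsics, pixels), "R" (3x3) and "t" (3): a world point X has camera coordinates R X + t. Camera axes: x right, y down, z forward; pixel columns grow to the right and rows downward; lengths in m; the calibration is good to about 2 mm. A picture is of the moment at which its call begins: read the wrist's pose just before it. calibration takes no time and is no camera call; for the wrist camera it gives the pose at the moment of the call.
A pose or a line that the arm cannot do raises Unreachable and nothing moves.
- hand_in(): hands the job in; it is judged then, once.
Trained networks look in the newest picture that a camera, given by its name, has taken for a name from the list of things; names that differ only in an ending like _2 or _b are one class to them, and where a whole thing is asked for, a point or a joint stands for the part that bears it (a point fixed in the world has none). Each returns a list of dicts, best first, with "confidence" (0 to 1); they miss things now and then, are a little off and sometimes report something else, mostly with a low value. They report only what shows in the picture. A call takes as long as a camera call.
- outline_of(camera, name): "pixels" (400x640 bool, what is visible of it) and "bbox" ([left, top, width, height] in pixels, round what is visible of it).
- mark_of(camera, name): "xy" ([column, row] in pixels: a listed point, or the origin of a listed thing).
Readings, each from a call of its own:
- get_clock(): time.
- get_joint_positions(): joint angles.
- get_qvel(): joint speeds.
- get_joint_efforts(): joint torques, N m.
- get_tool_pos(): TCP position.
- get_orientation(): TCP orientation.
- get_force(): force on the tool from outside, world axes, zero at the start.
- get_wrist_torque(): the same for the moment, N m.
- get_width(): opening from 0.0 (shut) to 1.0 (fully open).
- get_grip_force(): force on a finger pad.
Only numpy, scipy, OpenCV 4.12 (cv2) and the standard library are available. Lean on these libraries where they do the work, as an engineer would, in place of code of your own. Each camera call takes 0.05 s, during which the arm holds its last target. There are 200 camera calls.

TASK

Two bottles stand in the way of the handle of the balance's pan: stand both upright in the free space of the wooden bottle box beside the steel block, and let go of them. Then take the pan by its handle, turn it a quarter turn clockwise (seen from above) on the balance to unlock it, lift it straight off and carry it level over the middle of the blue tray, keeping the loose green stone ball in the middle of the pan all the way. Finish still holding the pan there, level and still, roughly a hand's breadth above the desk and touching nothing else, and leave the loupe, ring box, caliper and tweezers where they lie.

Things in the scene. Friction and masses are not known exactly. Their poses are not given: they have to be found in the camera images.
- balance: White bench balance, fixed. Origin on the desk under the pan's vertical axis; +x points to its rounded rear, the readout is at the -x end. Housing 22 mm high, 108 mm wide (y), x -122 to +54 mm, rear end a half circle of 54 mm radius. Locked, the pan's handle lies along balance +y; a quarter turn clockwise from above brings it along +x, unlocked. Stops at both ends, 4 degrees of play.
- turret_top (a point): Centre of the top of the balance's 64 x 64 mm aluminium turret, 40 mm above the desk. Its 4 mm cover has a slot 42 mm long in balance x, 14 mm wide (17 x 17 mm at the centre). The key bar under the pan is caught below it until it lies along the slot (within about 7 degrees). Light friction only, no spring; 2 mm play sideways, 2.5 mm vertically.
- pan: Dished round steel pan, 89 mm across, 150 g. Origin: centre of the underside of its seat, which rests on the turret top; z up. +x runs along its black side handle: bar 12 mm wide, x 42 to 118, z 8.5 to 17.5 mm. Rim top z = 17 mm. Below the seat a stem and a key bar (38 mm along x, 9 mm wide) reach to z = -11.5 mm: raise straight up 20 mm to clear the turret. Centre of mass at about x = 11 mm.
- pan_centre (a point): The middle of the dish floor, 5 mm above the pan's origin. From here the floor rises in all directions as a 7 degree cone to 24 mm radius, then at 25 degrees to the rim.
- pan_handle (a point): A good point to grip the handle, on its centre line 88 mm from the pan's axis and 13 mm above the pan's origin; handle 12 mm wide there. Nothing is below it: the desk lies 53 mm lower.
- ball_center (a point): Centre of the loose polished green stone ball, 18 mm across, 13 g, lying in the middle of the pan. It rolls easily.
- bottle_box: Shallow open wooden box, fixed to the desk. Origin on the desk under its centre; long side along its y. Inside 46 mm (x -23 to 23) by 114 mm (y -57 to 57), walls 5 mm thick and 22 mm high, floor at z = 4 mm. The steel block fills its -y end; the free space is about y -15 to 57 mm.
- steel_block: Polished steel block, 40 x 40 mm, 38 mm high, standing loose in the -y end of the bottle box. Origin at the centre of its underside. It stays where it is.
- ink_bottle: Black squat bottle with a black cap, 34 mm across and 55 mm high (cap 21 mm across, top 6 mm). Origin at the centre of its underside, z up. It stands on the desk in the sweep of the pan handle.
- oil_bottle: White slim bottle with a black cap, 28 mm across and 70 mm high (body to 57 mm, cap 17 mm across). Origin at the centre of its underside, z up. It stands on the desk in the sweep of the pan handle.
- blue_tray: Shallow blue tray, 130 (x) x 100 (y) mm, 20 mm high, lying loose on the desk. Origin at the centre of its underside. The pan is held over its middle to catch the ball should it fall.
- loupe: Black eye loupe, 29 mm across, 33 mm high; bystander. Origin at the centre of its underside.
- ring_box: Closed navy ring box, 55 x 52 x 40 mm; bystander. Origin at the centre of its underside.
- caliper: Steel vernier caliper lying flat, 67 x 160 x 13 mm; bystander. Origin at the middle of its underside.
- tweezers: Black tweezers lying flat, 132 x 12 x 10 mm; bystander. Origin at the middle of its underside.

How it is judged:
On the way, in this order (a step that is already met when the one before it is completed fails the run):
1. both bottles stand upright on the floor of the bottle box, let go (x of ink_bottle in the frame of bottle_box between -0.014 and 0.014 m and y of ink_bottle in the frame of bottle_box between -0.01 and 0.05 m and z of each of ink_bottle, oil_bottle in the frame of bottle_box below 0.01 m and angle between each of ink_bottle, oil_bottle's own z axis and vertical below 0.15 rad and x of oil_bottle in the frame of bottle_box between -0.014 and 0.014 m and y of oil_bottle in the frame of bottle_box between -0.01 and 0.05 m and contact force between the fingers and ink_bottle below 0.05 N and contact force between the fingers and oil_bottle below 0.05 N), for 0.2 s.
2. the pan is turned a quarter turn on the balance, handle to the rear (angle between the x axis of pan and the x axis of balance, either way round below 0.17 rad and x of pan in the frame of balance between -0.006 and 0.006 m and z of pan in the frame of balance below 0.05 m), for 0.05 s.
At the end, for the whole second after the job is handed in: Both bottles upright on the box floor, released. Fingers alone hold the pan: middle within 35 mm of the tray's middle, 70 to 200 mm above the desk, level within 0.12 rad, under 20 mm/s and 0.2 rad/s, off balance and tray; ball within 12 mm of the pan's middle (all of step 1 and horizontal distance between pan_centre and blue_tray below 0.035 m and height (world z) of pan_centre between 0.07 and 0.2 m and angle between pan's own z axis and vertical below 0.12 rad and horizontal distance between ball_center and pan_centre below 0.012 m and distance between ball_center and pan_centre below 0.018 m and contact force between the fingers and pan above 1 N and contact force between pan and balance below 0.05 N and contact force between pan and blue_tray below 0.05 N and linear speed of pan below 0.02 m/s and angular speed of pan below 0.2 rad/s); the arm keeps its last pose, push and grip.
It fails at once if the ball strays from the middle of the pan (more than 22 mm off centre) (horizontal distance between ball_center and pan_centre above 0.022 m).
It fails at once if the pan is tipped (more than 0.25 rad) (angle between pan's own z axis and vertical above 0.25 rad).
It fails at once if a bystander is disturbed (moved more than 20 mm) (distance of any of loupe, ring_box, caliper, tweezers from where it was at the start of the episode above 0.02 m).
It also fails if it takes over 72 s, if anything falls off the work surface, if the arm or the gripper's body presses on something with over 40 N, if the wrist force passes 120 N, or if a joint passes its speed limit or range.

## Working session

There is one attempt and no reset: what is moved stays moved. The work goes in short steps, each a Python script; the robot and the scene stay as the last script left them, time stands still between calls to the robot, and variables do not carry over. Pictures are saved under pics/ and viewed, at most 10 in all, crops included, and the job is handed in when it is done.

```bash
mkdir -p pics; ls; cat > h.py <<'E'
import numpy as np, cv2
from rig import *
from scipy.spatial.transform import Rotation as Rot
def ray(cam,uv,z,cal=None):
    c=cal or calibration(cam); K=np.array(c["intrinsics"]);R=np.array(c["R"]);t=np.array(c["t"])
    d=R.T@np.linalg.solve(K,[uv[0],uv[1],1.]); o=-R.T@t
    return o+d*(z-o[2])/d[2]
def proj(cam,X):
    c=calibration(cam); p=np.array(c["R"])@np.array(X)+np.array(c["t"]); p=np.array(c["intrinsics"])@p
    return p[:2]/p[2]
def down(yaw):  # tool z down; tool y (closing line) at world angle yaw
    y=np.array([np.cos(yaw),np.sin(yaw),0]);z=np.array([0,0,-1.]);x=np.cross(y,z)
    return Rot.from_matrix(np.c_[x,y,z]).as_rotvec()
E
cat > m.py <<'E'
from h import *
zs=dict(turret_top=.04,pan_centre=.045,pan_handle=.053,ball_center=.054,pan=.04,balance=0,bottle_box=0,steel_block=.004,ink_bottle=0,oil_bottle=0,blue_tray=0,loupe=0,ring_box=0,caliper=0,tweezers=0)
for cam in("scene","side"):
    im=read_camera(cam); cv2.imwrite(f"pics/{cam}0.png",im)
    for n,z in zs.items():
        r=mark_of(cam,n)[:2]
        print(cam,n,[(np.round(ray(cam,q["xy"],z),3)[:2].tolist(),np.round(q["xy"]).tolist(),round(q["confidence"],2)) for q in r])
print(get_clock(),get_orientation(),get_tool_pos())
E
python3 m.py
```

```text
pics
scene turret_top [([0.533, 0.013], [309.0, 207.0], 0.78), ([0.715, -0.028], [368.0, 177.0], 0.57)]
scene pan_centre [([0.534, 0.013], [310.0, 205.0], 0.62), ([0.601, 0.018], [326.0, 190.0], 0.49)]
scene pan_handle [([0.572, 0.1], [294.0, 179.0], 0.67)]
scene ball_center [([0.534, 0.015], [309.0, 202.0], 0.57)]
scene pan [([0.536, 0.013], [310.0, 206.0], 0.84)]
scene balance [([0.542, 0.013], [312.0, 217.0], 0.56)]
scene bottle_box [([0.522, -0.245], [393.0, 277.0], 0.65), ([0.334, 0.174], [205.0, 232.0], 0.52)]
scene steel_block [([0.546, -0.229], [393.0, 265.0], 0.76), ([0.334, 0.185], [202.0, 228.0], 0.66)]
scene ink_bottle [([0.607, 0.088], [307.0, 190.0], 0.48)]
scene oil_bottle [([0.633, 0.046], [326.0, 192.0], 0.54)]
scene blue_tray [([0.501, 0.281], [229.0, 178.0], 0.95)]
scene loupe [([0.728, -0.19], [422.0, 214.0], 0.44), ([0.333, 0.176], [204.0, 232.0], 0.44)]
scene ring_box [([0.662, 0.249], [279.0, 156.0], 0.77)]
scene caliper [([0.757, 0.003], [367.0, 176.0], 0.67)]
scene tweezers [([0.338, 0.186], [203.0, 228.0], 0.56)]
side turret_top [([0.54, 0.012], [314.0, 207.
[... 409 characters left out ...]
5.0], 0.71)]
side steel_block [([0.549, -0.244], [387.0, 270.0], 0.74)]
side ink_bottle [([0.518, -0.249], [376.0, 278.0], 0.6), ([0.615, 0.081], [325.0, 203.0], 0.42)]
side oil_bottle [([0.636, 0.047], [340.0, 206.0], 0.62), ([0.671, 0.232], [313.0, 179.0], 0.42)]
side blue_tray [([0.505, 0.287], [251.0, 186.0], 0.85), ([0.665, 0.229], [312.0, 180.0], 0.4)]
side loupe [([0.716, -0.21], [436.0, 240.0], 0.7)]
side ring_box [([0.667, 0.236], [311.0, 179.0], 0.84)]
side caliper [([0.756, 0.007], [387.0, 200.0], 0.54)]
side tweezers [([0.347, 0.207], [207.0, 212.0], 0.5), ([0.621, 0.103], [323.0, 200.0], 0.34)]
1.6 [5.18766606e-01 3.09845513e+00 4.88496538e-05] [0.16286279 0.47272681 0.23131469]
```

```bash
python3 -c "
import cv2
a=cv2.imread('pics/scene0.png')[120:340,170:470]
cv2.imwrite('pics/s0c.png',cv2.resize(a,None,fx=2.66,fy=2.66,interpolation=3))"
```

```text
(no output)
```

View pics/s0c.png

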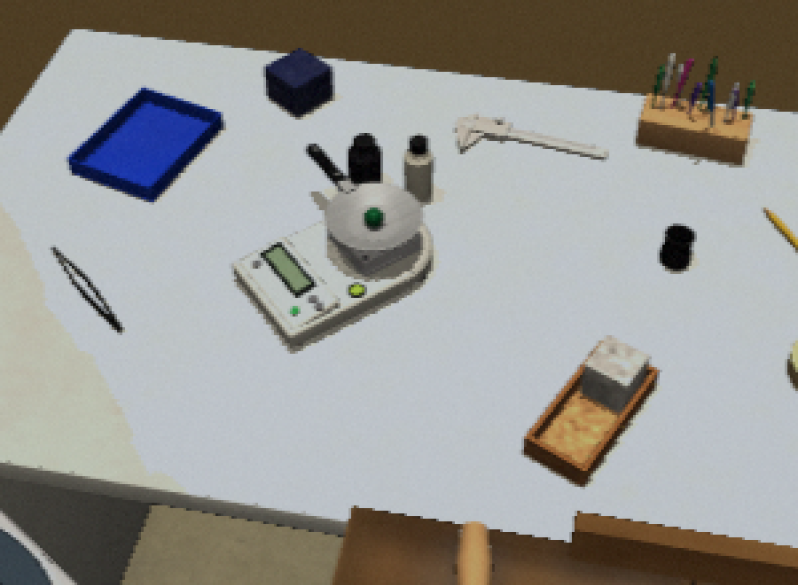

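The picture shows the ink bottle at about (307,180) and the oil bottle at about (327,183), both behind the pan. The pan with its ball is at (310,203) and its handle points back-left. The box is at (393,275) with the steel block at its far end, and the tray is at (225,175). Next I'll take close views with the wrist camera.

```bash
cat >> h.py <<'E'
def ori(yaw,pos):
    q0=get_joint_positions(); best=None
    for k in(0,np.pi):
        q=inverse_kinematics(pos,down(yaw+k))
        if q is not None:
            d=abs(q[5]); 
            if best is None or d<best[0]: best=(d,down(yaw+k),q)
    return best
E
cat > m2.py <<'E'
from h import *
zs=dict(turret_top=.04,pan_centre=.045,pan_handle=.053,ball_center=.054,pan=.04,balance=0,bottle_box=0,steel_block=.004,ink_bottle=0,oil_bottle=0,blue_tray=0,ring_box=0,loupe=0,caliper=0)
for i,p in enumerate([(.50,.05,.30),(.47,-.22,.30)]):
    b=ori(np.pi/2,p); print("q",np.round(b[2],2))
    move_to(p,b[1]); wait(.3)
    c=calibration("wrist"); im=read_camera("wrist"); cv2.imwrite(f"pics/w{i}.png",im)
    print(get_clock(),"cam",-np.array(c["R"]).T@np.array(c["t"]))
    for n,z in zs.items():
        r=[q for q in mark_of("wrist",n)[:2] if q["confidence"]>.4]
        print(n,[(np.round(ray("wrist",q["xy"],z,c),3)[:2].tolist(),np.round(q["xy"]).tolist(),round(q["confidence"],2)) for q in r])
E
python3 m2.py; python3 -c "
import cv2,numpy as np
a=np.vstack([cv2.resize(cv2.imread(f'pics/w{i}.png'),(480,300)) for i in (0,1)]);cv2.imwrite('pics/w01.png',a)"
```

```text
q [0.1  0.22 0.15 1.5  0.   0.1 ]
3.9167 cam [0.42625182 0.04989494 0.44269893]
turret_top []
pan_centre [([0.538, 0.014], [293.0, 197.0], 0.94)]
pan_handle [([0.562, 0.097], [359.0, 218.0], 0.78)]
ball_center [([0.538, 0.01], [288.0, 199.0], 0.63)]
pan [([0.537, 0.014], [293.0, 196.0], 0.73)]
balance []
bottle_box [([0.517, -0.246], [104.0, 173.0], 0.92)]
steel_block [([0.553, -0.24], [111.0, 200.0], 0.8)]
ink_bottle [([0.612, 0.093], [351.0, 238.0], 0.94), ([0.338, 0.187], [435.0, 28.0], 0.61)]
oil_bottle [([0.637, 0.038], [313.0, 254.0], 0.7)]
blue_tray [([0.505, 0.295], [503.0, 165.0], 0.58)]
ring_box [([0.669, 0.246], [452.0, 274.0], 0.59)]
loupe [([0.72, -0.199], [159.0, 303.0], 0.73), ([0.556, 0.005], [289.0, 201.0], 0.46)]
caliper [([0.757, 0.005], [292.0, 324.0], 0.9)]
q [-0.44  0.25  0.19  1.51  0.   -0.44]
6.025 cam [ 0.39658438 -0.21978643  0.44275873]
turret_top []
pan_centre [([0.537, 0.012], [503.0, 219.0], 0.8)]
pan_handle [([0.559, 0.1], [573.0, 238.0], 0.73)]
ball_center [([0.539, 0.015], [509.0, 223.0], 0.63)]
pan [([0.536, 0.013], [502.0, 217.0], 0.79)]
balance [([0.54, 0.017], [490.0, 211.0], 0.82)]
bottle_box [([0.517, -0.247], [302.0, 195.0], 0.92)]
steel_block [([0.556, -0.24], [307.0, 222.0], 0.93)]
ink_bottle [([0.61, 0.092], [533.0, 256.0], 0.66)]
oil_bottle [([0.634, 0.039], [495.0, 270.0], 0.83)]
blue_tray []
ring_box [([0.663, 0.242], [626.0, 288.0], 0.58)]
loupe [([0.723, -0.201], [333.0, 321.0], 0.98)]
caliper []
```

View pics/w01.png

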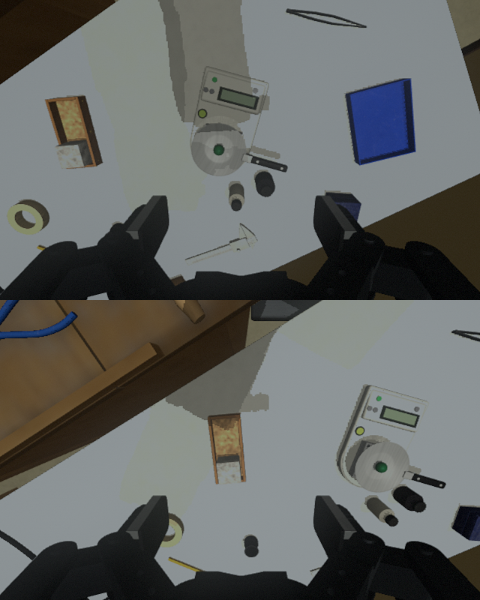

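The wrist views agree with the scene camera. The pan is at (0.5375, 0.0135), the handle lies at about 74.5°, and both bottles and the box are clear. I'll take one closer look at the box and at the bottles with the pan, to refine.

```bash
cat > m3.py <<'E'
from h import *
def look(i,p,yaw,names):
    b=ori(yaw,p); move_to(p,b[1]); wait(.3)
    c=calibration("wrist"); im=read_camera("wrist"); cv2.imwrite(f"pics/c{i}.png",im)
    for n,z in names.items():
        r=[q for q in mark_of("wrist",n)[:2] if q["confidence"]>.4]
        print(n,[(np.round(ray("wrist",q["xy"],z,c),4)[:2].tolist(),np.round(q["xy"]).tolist(),round(q["confidence"],2)) for q in r])
    return c
c=look(0,(.48,-.245,.2),np.pi/2,dict(bottle_box=0,steel_block=.004))
for n,z in(("bottle_box",.022),("steel_block",.042)):
    r=outline_of("wrist",n)[0]; m=r["pixels"].astype(np.uint8)
    cs=max(cv2.findContours(m,0,1)[0],key=cv2.contourArea)[:,0,:]
    w=np.array([ray("wrist",u,z,c)[:2]*1000 for u in cs],np.float32)
    print(n,r["confidence"],cv2.minAreaRect(w))
look(1,(.53,.03,.24),np.pi/2,dict(pan_centre=.045,pan=.04,pan_handle=.053,ball_center=.054,ink_bottle=0,oil_bottle=0))
print(get_clock())
E
python3 m3.py; python3 -c "
import cv2,numpy as np
a=np.vstack([cv2.resize(cv2.imread(f'pics/c{i}.png'),(480,300)) for i in (0,1)]);cv2.imwrite('pics/c01.png',a)"
```

```text
bottle_box [([0.5188, -0.2463], [321.0, 210.0], 0.65)]
steel_block [([0.5538, -0.2423], [324.0, 241.0], 0.57)]
bottle_box 0.6 ((517.4652709960938, -243.82717895507812), (126.67267608642578, 56.165809631347656), 5.163219928741455)
steel_block 0.69 ((546.5370483398438, -241.48606872558594), (53.87338638305664, 40.411903381347656), 5.969873905181885)
pan_centre [([0.5376, 0.0112], [304.0, 185.0], 0.56)]
pan [([0.5391, 0.0143], [308.0, 185.0], 0.97)]
pan_handle [([0.5639, 0.0983], [388.0, 211.0], 0.6)]
ball_center [([0.5391, 0.0129], [306.0, 188.0], 0.47), ([0.6086, 0.0367], [329.0, 251.0], 0.42)]
ink_bottle [([0.6111, 0.0933], [373.0, 234.0], 0.81)]
oil_bottle [([0.6363, 0.0398], [330.0, 253.0], 0.91)]
9.5083
```

View pics/c01.png

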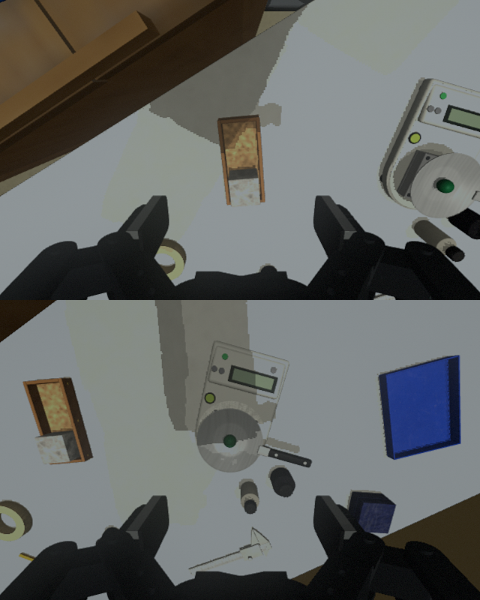

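The close views show the box at about (0.5175, -0.245) with its long axis at about 5.5°, and the rectangle fit matches the given size. Ink is at (0.611, 0.093) and oil at (0.636, 0.040). I'll fetch the ink bottle first.

```bash
cat >> h.py <<'E'
BC=np.array([.5175,-.2452]); BA=np.deg2rad(185.5); BY=np.array([np.cos(BA),np.sin(BA)])
def pick(xy,yaw,zt,zhi):
    b=ori(yaw,(*xy,zt)); move_to((*xy,zhi),b[1])
    print("pick stop",move_l((*xy,zt),v=.12,stop_force=8),get_tool_pos(),np.degrees(get_joint_positions()[5]))
    gripper_close(); print("width",get_width()*85,"grip",get_grip_force())
    move_l((*xy,zt+.10),v=.12); print("lifted",get_width()*85,get_grip_force(),get_clock())
def goplace(xy,yaw,zhi):
    b=ori(yaw,(*xy,zhi)); move_to((*xy,zhi),b[1])
E
python3 - <<'E'
from h import *
pick((.611,.0928),np.deg2rad(74),.023,.14)
xy=BC+.037*BY
goplace(xy,BA+np.pi/2,.12)
c=calibration("wrist"); im=read_camera("wrist"); cv2.imwrite("pics/p1.png",im)
for n,z in(("bottle_box",0),("steel_block",.004),("ink_bottle",.097)):
    print(n,[(ray("wrist",q["xy"],z,c)[:2].round(4),q["confidence"]) for q in mark_of("wrist",n)[:2]])
print(xy,get_tool_pos(),get_clock())
E
```

```text
pick stop False [0.61155521 0.09280806 0.02388397] 24.635607226060312
width 31.262152737632178 grip 59.330784279154614
lifted 30.637686361479634 59.41898840130307 12.7917
bottle_box []
steel_block []
ink_bottle [(array([ 0.4809, -0.2464]), 0.62)]
[ 0.48067034 -0.24874629] [ 0.48113177 -0.24810557  0.11992492] 14.3583
```

View pics/p1.png

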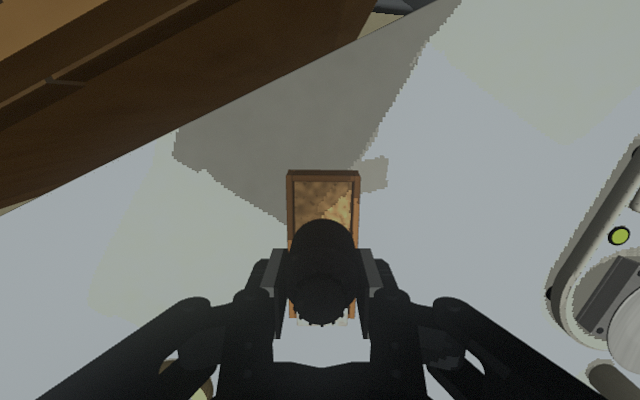

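The ink bottle hangs upright in the grip with its underside near (321,235). The box's near end spans (287,171) to (360,171), parallel to the tool. I'll check those corners against the box pose.

```bash
python3 - <<'E'
from h import *
for u in((287,171),(360,171),(294,181),(352,181),(289,245),(359,235)): print(u,ray("wrist",u,.022)[:2].round(4))
for y in(.062,.057):
  for x in (-.028,.028): 
    p=BC+y*BY+x*np.array([BY[1],-BY[0]]); print(y,x,p.round(4),proj("wrist",(*p,.022)).round(1))
E
```

```text
(287, 171) [ 0.4574 -0.2762]
(360, 171) [ 0.4522 -0.2226]
(294, 181) [ 0.4645 -0.2705]
(352, 181) [ 0.4603 -0.2276]
(289, 245) [ 0.5164 -0.2707]
(359, 235) [ 0.5026 -0.2168]
0.062 -0.028 [ 0.4585 -0.279 ] [283.1 172. ]
0.062 0.028 [ 0.4531 -0.2233] [359.  172.1]
0.057 -0.028 [ 0.4634 -0.2785] [283.4 178.7]
0.057 0.028 [ 0.4581 -0.2228] [358.7 178.8]
```

```bash
sed -i 's/BC=np.array.*; BA/BC=np.array([.5170,-.2438]); BA/' h.py; cat >> h.py <<'E'
def drop(xy,z):
    p=get_tool_pos(); move_l((*xy,p[2]),v=.05)
    move_l((*xy,z+.03),v=.12); s=move_l((*xy,z-.002),v=.03,stop_force=4)
    print("drop stop",s,get_tool_pos(),get_force()); 
E
python3 - <<'E'
from h import *
xy=BC+.037*BY
drop(xy,.028); 
if get_tool_pos()[2]<.033:
    let_go(); print("w",get_width())
    move_l((*xy,.14),v=.15); print(get_clock())
    pick((.6358,.0398),np.deg2rad(95),.028,.14)
    xy=BC+.0025*BY; goplace(xy-np.array([.0,0]),BA+np.pi/2,.14)
    cv2.imwrite("pics/p2.png",read_camera("wrist")); read_camera("scene")
    print("ink",[(ray("scene",q["xy"],.004)[:2].round(4),q["confidence"]) for q in mark_of("scene","ink_bottle")[:2]],"want",BC+.037*BY,get_clock())
E
```

```text
drop stop True [ 0.47995076 -0.24720088  0.02745511] [ 0.63305473 -0.17025843  7.17690665]
w 0.9996284102059986
17.6917
pick stop False [0.63636408 0.0397612  0.02883097] -1.4190803021241996
width 26.09686159932159 grip 58.52319935167543
lifted 26.149150486038 58.659327549573845 21.5667
ink [(array([ 0.4827, -0.252 ]), 0.59)] want [ 0.48017034 -0.24734629] 22.9
```

View pics/p2.png

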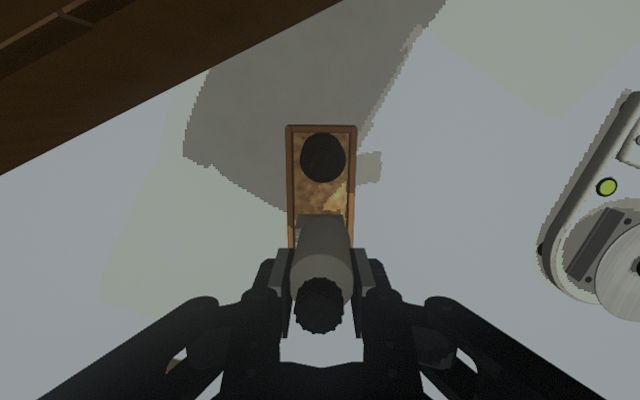

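The ink bottle stands upright in the near end of the box at (322,158), and the oil bottle hangs over the middle. I'll lower it.

```bash
python3 - <<'E'
from h import *
xy=BC+.0025*BY
drop(xy,.0325)
if get_tool_pos()[2]<.037:
    let_go(); move_l((*xy,.20),v=.15)
    p=(.47,-.235,.24); move_to(p,ori(BA+np.pi/2,p)[1]); wait(.2)
    c=calibration("wrist"); im=read_camera("wrist"); cv2.imwrite("pics/p3.png",im[60:300,160:480])
    for n,z in(("ink_bottle",.004),("oil_bottle",.004)):
        for q in mark_of("wrist",n)[:1]:
            d=ray("wrist",q["xy"],z,c)[:2]-BC; print(n,"box x,y",(d@[BY[1],-BY[0]]).round(4),(d@BY).round(4),q["confidence"])
    p=(.50,.05,.26); move_to(p,ori(np.pi/2,p)[1]); wait(.2); c=calibration("wrist"); read_camera("wrist")
    for n,z in dict(pan_centre=.045,pan=.04,pan_handle=.053,ball_center=.054,blue_tray=0).items():
        print(n,[(ray("wrist",q["xy"],z,c)[:2].round(4),round(q["confidence"],2)) for q in mark_of("wrist",n)[:2]])
    m=outline_of("wrist","pan")[0]["pixels"].astype(np.uint8); np.save("panmask.npy",m)
    m=outline_of("wrist","blue_tray")[0]["pixels"].astype(np.uint8)
    cs=max(cv2.findContours(m,0,1)[0],key=cv2.contourArea)[:,0,:]
    print("tray",cv2.minAreaRect(np.array([ray("wrist",u,.02,c)[:2]*1000 for u in cs],np.float32)),cv2.boundingRect(cs))
print(get_clock())
E
```

```text
drop stop True [ 0.51442904 -0.24390632  0.03218697] [-1.16243892  0.85262176  7.99886269]
ink_bottle box x,y 0.0011 0.0373 0.82
oil_bottle box x,y 0.0024 0.0055 0.97
pan_centre [(array([0.537 , 0.0107]), 0.59)]
pan [(array([0.5357, 0.0178]), 0.63)]
pan_handle [(array([0.5623, 0.096 ]), 0.72)]
ball_center [(array([0.5368, 0.0113]), 0.56)]
blue_tray [(array([0.5021, 0.2948]), 0.82)]
tray ((501.04095458984375, 291.009765625), (134.8223876953125, 108.7767562866211), 15.055624008178711) (476, 104, 102, 127)
29.1667
```

View pics/p3.png

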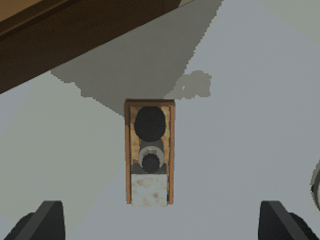

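Both bottles stand in the box. I'll get the handle angle from the pan's outline, then grip.

```bash
python3 - <<'E'
from h import *
c=calibration("wrist"); m=np.load("panmask.npy")
P=np.array([0.5373,.0130])
def fit(m,c):
    v,u=np.nonzero(m); w=np.array([ray("wrist",a,.0575,c)[:2] for a in zip(u,v)])
    r=np.hypot(*(w-P).T); s=w[(r>.055)&(r<.14)]
    x0,y0=s.mean(0); l=cv2.fitLine(s.astype(np.float32),cv2.DIST_HUBER,0,1e-4,1e-4).ravel()
    print("n",len(s),"mean",s.mean(0).round(4),"dir from P",np.degrees(np.arctan2(y0-P[1],x0-P[0])),"line",np.degrees(np.arctan2(l[1],l[0])),"rmax",r[r<.2].max())
fit(m,c)
g=P+.088*np.array([np.cos(np.radians(73.5)),np.sin(np.radians(73.5))])
p=(*g,.13); o=ori(np.radians(163.5),p)[1]
move_to(p,o); wait(.2); c=calibration("wrist"); im=read_camera("wrist"); cv2.imwrite("pics/g.png",im)
r=outline_of("wrist","pan")
if r: fit(r[0]["pixels"],c)
for n,z in dict(pan_centre=.045,pan_handle=.053,ball_center=.054).items():
    print(n,[(ray("wrist",q["xy"],z,c)[:2].round(4),round(q["confidence"],2)) for q in mark_of("wrist",n)[:2]])
print(g,get_tool_pos(),get_joint_positions(),get_clock())
for k in range(5):
    print(k,proj("wrist",(*(P+(.042+.019*k)*np.array([np.cos(np.radians(73.5)),np.sin(np.radians(73.5))])),.0575)).round())
E
```

```text
n 629 mean [0.5604 0.0958] dir from P 74.42917299383402 line 73.684006 rmax 0.11897329867376441
n 1485 mean [0.5618 0.0934] dir from P 73.06279788953722 line 73.23753 rmax 0.11654236784693396
pan_centre [(array([0.5386, 0.0127]), 0.81)]
pan_handle []
ball_center [(array([0.5397, 0.0145]), 0.86)]
[0.56229335 0.09737614] [0.56230799 0.09732154 0.13011328] [ 1.71388893e-01  3.94057906e-01 -4.44322953e-02  1.13216922e+00
 -2.07755862e-05 -1.11113361e+00] 30.7333
0 [321. 149.]
1 [321. 178.]
2 [321. 205.]
3 [321. 231.]
4 [321. 256.]
```

View pics/g.png

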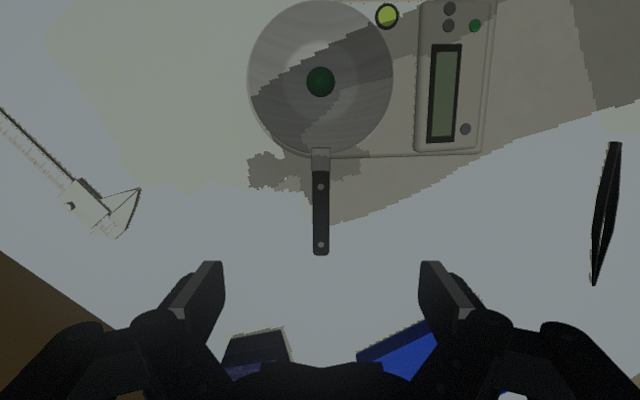

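The handle lies straight between the fingers along column 321, ending at row 255, and the ball is centred at (320,82). I'll grip it and make the turn in small steps, watching the force.

```bash
cat > turn.py <<'E'
from h import *
P=np.array([.5380,.0132]); a0=73.3
def pose(a,z,r=.088): 
    t=np.radians(a); return (*(P+r*np.array([np.cos(t),np.sin(t)])),z), down(np.radians(a+90))
E
python3 - <<'E'
from turn import *
p,o=pose(a0,.034)
print(np.round(get_orientation(),3),o.round(3))
move_to((*p[:2],.11),o); print(move_l(p,v=.06,stop_force=6)); f0=get_force(); 
gripper_close(); print("w",get_width()*85,get_grip_force(),"f",f0.round(1),get_force().round(1),get_wrist_torque().round(2),get_tool_pos())
for a in np.arange(a0-5,a0-31,-5):
    p,o=pose(a,.034); move_l(p,o,v=.05); f=get_force()-f0
    print(a,f.round(1),get_wrist_torque().round(2))
    if np.linalg.norm(f)>20: break
print(get_clock())
c=calibration("wrist"); cv2.imwrite("pics/t1.png",read_camera("wrist"))
print({n:[ray("wrist",q["xy"],z,c)[:2].round(4) for q in mark_of("wrist",n)[:1]] for n,z in(("pan_centre",.045),("ball_center",.054))})
E
```

```text
[-1.879  2.517 -0.   ] [ 1.875 -2.52  -0.   ]
False
w 10.755213008752216 58.382331132888794 f [0.1 0.1 0.5] [-0.4  0.1  1.5] [-0.05  0.05 -0.04] [0.56332051 0.09748935 0.03404288]
68.3 [1.1 0.3 0.4] [ 0.06 -0.17  0.03]
63.3 [-0.6 -0.7  1. ] [-0.04 -0.11  0.06]
58.3 [0.1 0.5 0.9] [-0.04 -0.04  0.05]
53.3 [ 0.2 -0.6 -0. ] [-0.07 -0.07 -0.02]
48.3 [0.2 0.  0.2] [-0.02 -0.05  0.05]
43.3 [ 0.5 -0.1  0.5] [-0.06 -0.   -0.  ]
34.8667
{'pan_centre': [], 'ball_center': [array([0.5388, 0.0141])]}
```

```bash
python3 - <<'E'
from turn import *
for a in [*np.arange(38.3,-15,-5),-16.2]:
    p,o=pose(a,.034); move_l(p,o,v=.05); f=get_force()
    if a<0 or np.linalg.norm(f)>5: print(round(a,1),f.round(1),get_wrist_torque().round(2))
    if np.linalg.norm(f)>20: break
wait(.3); c=calibration("wrist"); cv2.imwrite("pics/t2.png",read_camera("wrist"))
print({n:[(ray("wrist",q["xy"],z,c)[:2].round(4),q["confidence"]) for q in mark_of("wrist",n)[:1]] for n,z in(("pan_centre",.045),("ball_center",.054))},get_tool_pos(),get_width()*85,get_clock())
E
```

```text
-1.7 [ 0.4 -0.9  1.4] [-0.03  0.03 -0.01]
-6.7 [0.3 0.4 0.9] [-0.06  0.09 -0.02]
-11.7 [0.4 0.2 0.4] [-0.08 -0.01  0.  ]
-16.2 [0.7 0.3 1.4] [-0.04  0.05  0.  ]
{'pan_centre': [], 'ball_center': [(array([0.5394, 0.012 ]), 0.75)]} [ 0.62253559 -0.01123485  0.03401533] 10.421445928521006 39.0583
```

View pics/t2.png

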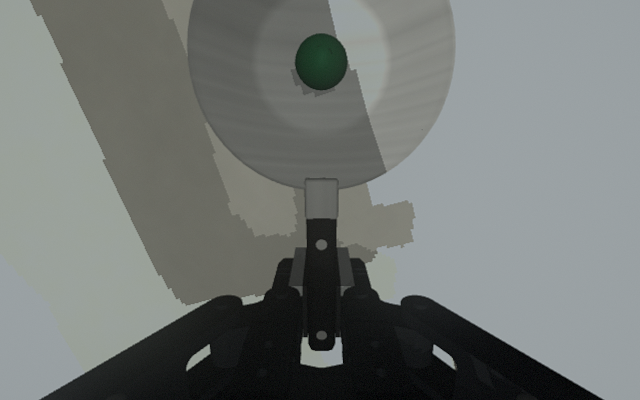

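The handle now points to the rear along column 321 and the ball is centred at (320,62). No stop was felt, so I'll lift gently with a force guard.

```bash
python3 - <<'E'
from turn import *
p,o=pose(-16.2,.034); f0=get_force()
s=move_l((*p[:2],.046),v=.02,stop_force=4)
print(s,get_tool_pos(),(get_force()-f0).round(1),get_wrist_torque().round(2))
if not s:
    s=move_l((*p[:2],.062),v=.03,stop_force=4); print(s,get_tool_pos(),(get_force()-f0).round(1),get_wrist_torque().round(2))
if s: move_l((*p[:2],.036),v=.02)
wait(.2); c=calibration("wrist"); read_camera("wrist")
h=get_tool_pos()[2]-.034
print([(ray("wrist",q["xy"],.054+h,c)[:2].round(4),q["confidence"]) for q in mark_of("wrist","ball_center")[:1]],get_clock())
E
```

```text
False [ 0.62244701 -0.01133821  0.0459308 ] [ 0.6  0.5 -2.3] [-0.03 -0.18 -0.03]
False [ 0.62249285 -0.01132573  0.06200477] [-0.5  1.7 -3.4] [-0.02 -0.1  -0.07]
[(array([0.5387, 0.0119]), 0.63)] 40.7917
```

```bash
python3 - <<'E'
from turn import *
p,o=pose(-16.2,.105); move_l(p,v=.04)
T=np.array([.503,.290]); t=np.radians(-16.2); g=T+.0865*np.array([np.cos(t),np.sin(t)])
mid=(np.array(p[:2])+g)/2
move_l((*g,.105),v=.05); wait(.8)
c=calibration("wrist"); im=read_camera("wrist"); cv2.imwrite("pics/e1.png",im)
for n,z in(("pan_centre",.116),("ball_center",.125),("blue_tray",0)):
    print(n,[(ray("wrist",q["xy"],z,c)[:2].round(4),round(q["confidence"],2)) for q in mark_of("wrist",n)[:1]])
im=read_camera("side"); cv2.imwrite("pics/e2.png",cv2.resize(im[100:320,180:480],None,fx=2,fy=2))
for n,z in(("pan_centre",.116),("ball_center",.125),("blue_tray",0)):
    print(n,[(ray("side",q["xy"],z)[:2].round(4),round(q["confidence"],2)) for q in mark_of("side",n)[:1]])
print(get_tool_pos(),get_width()*85,get_grip_force(),get_clock(),abs(get_qvel()).max())
E
python3 -c "
import cv2,numpy as np
a=cv2.imread('pics/e1.png');b=cv2.resize(cv2.imread('pics/e2.png'),(400,293));cv2.imwrite('pics/e.png',np.vstack([cv2.resize(a,(400,250)),b]))"
```

```text
pan_centre []
ball_center [(array([0.5018, 0.2891]), 0.68)]
blue_tray []
pan_centre [(array([0.5032, 0.3   ]), 0.68)]
ball_center [(array([0.581, 0.271]), 0.64)]
blue_tray [(array([0.5047, 0.3041]), 0.93)]
[0.58607481 0.26588285 0.10499312] 10.770515469005716 58.459795117378235 48.9583 0.0009652343494246712
```

View pics/e.png

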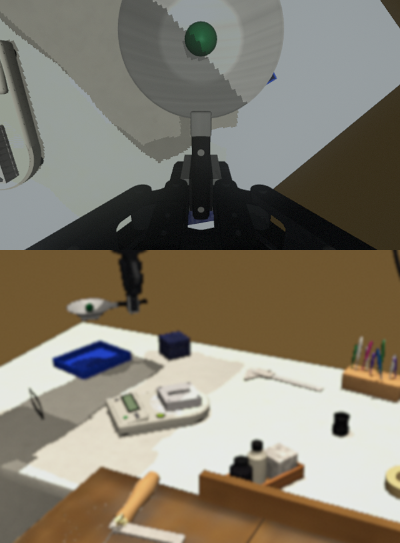

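The pan is level over the tray with the ball in the middle, and both bottles stand in the box. I'm handing in.

```bash
python3 -c "
from rig import *
print(hand_in())"
```

```text
the job is handed in; nothing more can be done
None
```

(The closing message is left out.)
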